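# Turn the door frame over on the ramp

## Robot

A 7-joint arm with a two-finger parallel gripper is mounted at the origin on the work surface. World frame = base frame: x ahead of the robot, y to its left, z up, the work surface at z = 0. Lengths are in m, angles in degrees, forces in N, time in s.
With the tool pointing down it reaches from about 0.35 to 0.9 m from the base axis. Payload 19.9 kg.
Tool frame: the origin (TCP) lies at the very end of the fingers, on their centre line; the grasp point (between the pads) lies 19 mm behind it (arm.grip_point_offset is the x of the grasp point in the tool frame, in m); x points along the fingers, z is the direction in which the jaws open and shut, and the axes are right-handed (so a half turn about x gives the same grasp; the last joint's range is limited). The gripper opens to 85 mm and grips with 20 to 120 N. Pads are 22 mm wide; open, the fingers measure 114 mm over their backs; the gripper's body (76 mm by 85 mm) begins 54 mm behind the grasp point. The pads swing forward as they close: fully open they stand 13 mm farther back than shut.
Start: joints at [64.544, 23.915, -0.59, 92.452, 0.269, 63.638, -3.037], TCP at [0.245, -0.575, 0.231] pointing down, gripper open.
Joint ranges: [-161.28, 161.28], [-22.2, 115.67], [-73.04, 71.86], [3.21, 147.25], [-68.34, 248.33], [10.77, 114.83], [-161.83, 161.83]. Speed limits (degrees/s): [108.29, 108.29, 136.94, 136.94, 172.46, 172.46, 172.46].

## Interface

Orientations are given as [roll, pitch, yaw] about the fixed x, y, z axes, in that order (R = Rz(yaw) Ry(pitch) Rx(roll)).
In Python, from station import arm gives the robot as it stands.
- The arm moves only by the tool apply_moves, never from a script. Its argument "rows" is a list of rows, each an object with "offset": the shift along the tool's x, y, z in cm, a list of three; "angular": the turn, a rotation vector about the tool's x, y, z in degrees, a list of three. A call has 1 to 20 rows; each row is the pose to reach, as a shift and turn from the pose commanded when the call began, along the tool's axes at that moment; what a row does not reach only later rows make up. A row lasts 1/8 s, in which the tool goes at most 62.5 mm and 10.7 degrees, less where a joint would pass 70% of its speed; a pose out of reach is approached as far as the arm can. A call with a gripper value outside its range is refused whole. "claw" is the opening in per cent of the stroke, from 0 (shut) to 100 (fully open), set as the call begins (left out, the last holds). The fingers move at their own pace and stop on an object; "force" is the grip in N (left out, the last holds). Time passes only in rows, so rows that repeat a pose let the fingers close. It gives the time, the measured TCP pose, the force and the opening at its end, in the units of the state.
- arm.sense(): the state, without advancing time (a new reading comes with each control period).
- arm.snapshot(name): name is "scene" or "top"; returns a dict with "color" (400x640x3 uint8, red, green, blue), "depth" (400x640 float32, m along the optical axis (not along the pixel's ray), 0 where there is no reading), "intrinsics" (3x3 intrinsics, pixels), "D" ([k1, k2, p1, p2, k3] as OpenCV has them; the pictures are not rectified), "R" (3x3) and "t" (3): a world point X has camera coordinates R X + t. Camera axes: x right, y down, z forward; pixel columns grow to the right and rows downward; lengths in m; the calibration is good to about 2 mm. A picture is of the moment at which its call begins.
- arm.close_job(): hands the job in, once; it reports no verdict.
The state is a dict: "t": time; "q": joint angles; "joint_vel": joint speeds; "effort": joint torques, N m; "ee_pos": TCP position; "orientation": TCP orientation; "force": force on the tool from outside, world axes, zero at the start; "ft_torque": the same for the moment, N m; "grip_width": finger opening in m.
Only numpy, scipy, OpenCV 4.12 (cv2) and the standard library are available. Lean on these libraries where they do the work, as an engineer would, in place of code of your own. Each camera call takes 0.05 s, during which the arm holds its last target. There are 200 camera calls.

## Task

Three small cabinet-door panels lean in the turning rack on the joiner's bench with their walnut faces showing. Without lifting it up out of the rack, tip the one with the window cut through it forward over the ledge, so that it goes down the ramp and comes to rest flat on its walnut face against the stop at the ramp's foot, bare back up for sanding. Leave the other two panels leaning where they are.

Things in the scene. Friction and masses are not known exactly. Their poses are not given: they have to be found in the camera images.
- frame_center (a point): Panel with a 40 x 66 mm window, 22 mm rails; 16 thick, 80 wide, 110 mm tall, pale wood, walnut veneer in front, 90 g. Point: centre of its outline and thickness; z runs up to the top edge (55 mm), x out of the walnut face. Leans back 15 degrees at the start; tips over by itself once the top is pushed 45 mm forward (rack +x). Lying home: centre at rack x 87, height 75 mm, x axis down into the ramp.
- solid_center (a point): Bystander: solid panel without cut-out, same size, wood, veneer, lean and axes as the window panel, loose, in another place of the rack. Point: its centre.
- notched_center (a point): Bystander: panel with a 36 mm wide, 40 mm deep notch open at the top edge, otherwise the same size, wood, veneer, lean and axes as the window panel, loose, in another place of the rack. Point: its centre.
- rack: Fixed wooden rack, 360 mm wide (y). Origin on the bench below the ramp's top edge, mid-width; x level, the way the ramp descends. Ramp 45 degrees, 170 mm long: height 150 at x 0, 30 at x 120, where a 25 mm stop runs across. Panels stand 110 mm apart on a 20 mm ledge behind x 0, against a fence leaning back 15 degrees: fence top height 203, x -34 to -47; panel tops height 253, free behind.
There are look-alikes about, which are no part of the job. What is shaped like the part that bears frame_center but orange or yellow is not meant.

How it is judged:
By the outcome, as a careful person would: the job done as asked, in the order asked, and still so for the second after the job is handed in, with the robot touching nothing.
It also fails if it takes over 26 s, if anything falls off the work surface, if the arm or the gripper's body presses on something with over 40 N, if the wrist force passes 120 N, or if a joint passes its speed limit or range.

## Working session

There is one attempt and no reset: what is moved stays moved. The work goes in short steps, Python scripts to look and compute and a tool call to move; the robot and the scene stay as the last step left them, time stands still between calls to the robot, and variables do not carry over. Pictures are saved under pics/ and viewed, on a budget of 10 in all, crops included, one or two more only if the job needs it, and the job is handed in when it is done.

Besides the shell and the picture viewer there is one more tool, called in YAML: its name, and indented under it one key for each argument. apply_moves: Moves the arm, as the interface text tells. Its arguments: {"type":"object","properties":{"rows":{"type":"array"},"claw":{"type":"number"},"force":{"type":"number"}},"required":["rows"]}

```bash
ls; mkdir -p pics; python3 - <<'E'
from station import arm
import cv2,numpy as np,pickle
d={}
for n in("scene","top"):
    s=arm.snapshot(n);d[n]=s
    cv2.imwrite(f"pics/{n}0.png",s["color"][:,:,::-1])
    print(n,s["R"].round(3).tolist(),s["t"],s["intrinsics"].tolist(),s["D"])
pickle.dump(d,open("s0.pkl","wb"))
print(arm.sense())
E
```

```text
pics
scene [[0.746, 0.666, -0.004], [0.351, -0.398, -0.847], [-0.566, 0.631, -0.531]] [-0.31705251 -0.0588359   1.42063079] [[453.2438650817784, 0.0, 321.6745251349286], [0.0, 453.2438650817784, 205.83464072875114], [0.0, 0.0, 1.0]] [-0.02962071  0.          0.          0.          0.        ]
top [[-0.023, -1.0, -0.003], [-0.995, 0.024, -0.099], [0.099, 0.001, -0.995]] [-0.02177262  0.44695624  1.1099499 ] [[482.0142847898058, 0.0, 318.3364028220356], [0.0, 482.0142847898058, 194.5312625157307], [0.0, 0.0, 1.0]] [0.02550505 0.         0.         0.         0.        ]
{'t': 0.1, 'q': array([64.54096853, 23.94459674, -0.59170206, 92.48132873,  0.26678894,
       63.63833034, -3.03600321]), 'joint_vel': array([-0.02367698, -0.04555709, -0.0125268 , -0.05497289,  0.00137768,
       -0.11148929, -0.08242878]), 'effort': array([ 8.78365991e-04, -8.65820861e+01,  6.80043362e-01, -4.35631835e+01,
        1.91075524e-02,  4.96192471e-03,  7.59149714e-06]), 'ee_pos': array([ 0.24491753, -0.57467732,  0.23072842]), 'orientation': array([-178.08070572,   89.9371156 ,  115.00183236]), 'force': array([-0.41377371, -0.05026772, -1.71284818]), 'ft_torque': array([-0.01575501, -0.03731558, -0.01144761]), 'grip_width': 0.08543544840650043}
```

View pics/scene0.png

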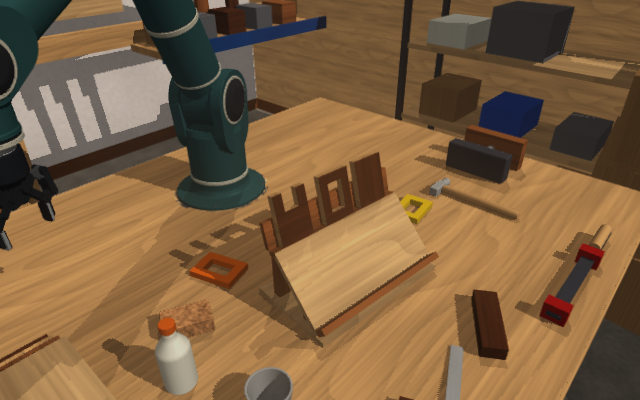

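View pics/top0.png

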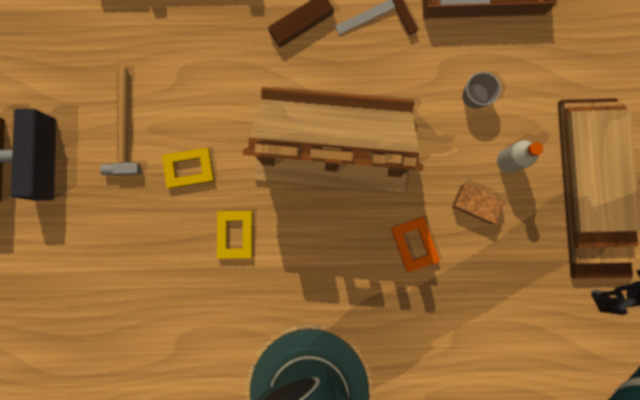

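The scene view shows, left to right, the notched panel (290,215), the window panel (335,190) and the solid one (368,178). In the top view the window panel is the middle one, at about (330,155). The ramp descends away from the robot. The orange and yellow frames and the second rack at the right are decoys.

```bash
cat > h.py <<'E'
import numpy as np,cv2
def cloud(s):
    h,w=s["depth"].shape
    u,v=np.meshgrid(np.arange(w),np.arange(h))
    p=cv2.undistortPoints(np.stack([u,v],-1).reshape(-1,1,2).astype(float),s["intrinsics"],s["D"]).reshape(h,w,2)
    z=s["depth"]; c=np.dstack([p[...,0]*z,p[...,1]*z,z])
    W=(c-s["t"])@s["R"]; W[z==0]=np.nan
    return W
E
python3 - <<'E'
import pickle,numpy as np
from h import *
d=pickle.load(open("s0.pkl","rb"))
W=cloud(d["top"])
P=W[112:138,275:400].reshape(-1,3);P=P[~np.isnan(P[:,0])]
a=np.linalg.lstsq(np.c_[P[:,:2],np.ones(len(P))],P[:,2],rcond=None)[0]
g=-a[:2];slope=np.linalg.norm(g);yaw=np.degrees(np.arctan2(g[1],g[0]))
print("slope",slope,"yaw",yaw,"res",np.std(P@[a[0],a[1],-1]+a[2]))
ex=g/slope;ey=np.array([-ex[1],ex[0]])
# along ex coordinate of z=.15
s0=(a[2]-.150)/slope
R=W[80:200,230:430].reshape(-1,3);R=R[R[:,2]>.06]
y=R[:,:2]@ey; x=R[:,:2]@ex-s0
ramp=(x>.01)&(x<.08)
print("y range",np.percentile(y[ramp],[0,.5,99.5,100]))
T=R[:,2]>.24
yt=y[T];o=np.argsort(yt);ys=yt[o];k=np.where(np.diff(ys)>.01)[0]
for seg in np.split(np.arange(len(ys)),k+1):
    i=o[seg];print("panel top n",len(i),"y",ys[seg][[0,-1]],"x",np.percentile(x[T][i],[2,50,98]),"z",np.percentile(R[T][i,2],[5,95]))
print("s0",s0,"ex",ex)
# scene view cloud
W2=cloud(d["scene"]).reshape(-1,3)
y2=W2[:,:2]@ey;x2=W2[:,:2]@ex-s0
m=(x2>-.06)&(x2<-.005)&(W2[:,2]>.215)&(W2[:,2]<.29)&(abs(y2-y[ramp].mean())<.25)
ys=np.sort(y2[m]);
for seg in np.split(ys,np.where(np.diff(ys)>.008)[0]+1): print("scene seg",len(seg),seg[[0,-1]])
E
```

```text
slope 1.0032563630246973 yaw -6.49041956748315 res 0.0014304713996899324
y range [-0.18539857 -0.18341043  0.17228032  0.17418292]
panel top n 123 y [-0.16103523 -0.13814221] x [-0.0473031  -0.03881312 -0.02874351] z [0.24359379 0.25572088]
panel top n 116 y [-0.10263866 -0.08042335] x [-0.04716587 -0.03867112 -0.02864858] z [0.24731581 0.25604078]
panel top n 401 y [-0.04144107  0.03822041] x [-0.04735516 -0.0391324  -0.02967289] z [0.24897801 0.25651373]
panel top n 408 y [0.06322509 0.14313245] x [-0.0474997  -0.0391025  -0.02873841] z [0.24822318 0.25596881]
s0 0.5423518399885083 ex [ 0.99359077 -0.11303708]
scene seg 663 [-0.16084398 -0.0785356 ]
scene seg 630 [-0.04342989  0.04139017]
scene seg 626 [0.06198845 0.14766016]
```

```bash
cat >> h.py <<'E'
from scipy.spatial.transform import Rotation as Ro
ex=np.array([.99359,-.11304,0]);ey=np.array([.11304,.99359,0]);s0=.5424;yc=-.0017
def rel(arm,x,z,sgn):
    s=arm.sense();R=Ro.from_euler("xyz",s["orientation"],degrees=True)
    zz=sgn*ey;xx=np.array([0,0,-1.]);T=Ro.from_matrix(np.c_[xx,np.cross(zz,xx),zz])
    p=(s0+x)*ex+yc*ey+[0,0,z]
    return p,R.inv().apply(p-s["ee_pos"])*100,(R.inv()*T).as_rotvec(degrees=True)
E
python3 - <<'E'
from station import arm
from h import *
for sg in(1,-1):
    for z in(.37,.218): print(sg,z,*[a.round(3) for a in rel(arm,-.075,z,sg)])
E
```

```text
1 0.37 [ 0.464 -0.055  0.37 ] [-13.886  40.566 -39.269] [-1.50427e+02 -2.50000e-02 -8.20000e-02]
1 0.218 [ 0.464 -0.055  0.218] [  1.314  40.567 -39.252] [-1.50427e+02 -2.50000e-02 -8.20000e-02]
-1 0.37 [ 0.464 -0.055  0.37 ] [-13.886  40.566 -39.269] [ 2.9573e+01 -6.1000e-02  1.8000e-02]
-1 0.218 [ 0.464 -0.055  0.218] [  1.314  40.567 -39.252] [ 2.9573e+01 -6.1000e-02  1.8000e-02]
```

apply_moves:
  claw: 53
  rows:
    - {"offset": [-5,0,0],"angular": [0,0,0]}
    - {"offset": [-10,0,0],"angular": [0,0,0]}
    - {"offset": [-13.9,1,-1],"angular": [1,0,0]}
    - {"offset": [-13.9,4,-4],"angular": [3,0,0]}
    - {"offset": [-13.9,7,-7],"angular": [5,0,0]}
    - {"offset": [-13.9,10,-10],"angular": [7,0,0]}
    - {"offset": [-13.9,13,-13],"angular": [9,0,0]}
    - {"offset": [-13.9,16,-16],"angular": [11.5,0,0]}
    - {"offset": [-13.9,19,-19],"angular": [14,0,0]}
    - {"offset": [-13.9,22,-22],"angular": [16,0,0]}
    - {"offset": [-13.9,25,-25],"angular": [18,0,0]}
    - {"offset": [-13.9,28,-28],"angular": [20,0,0]}
    - {"offset": [-13.9,31,-31],"angular": [22.5,0,0]}
    - {"offset": [-13.9,34,-33.5],"angular": [25,0,0]}
    - {"offset": [-13.9,36.5,-36],"angular": [27,0,0]}
    - {"offset": [-13.9,38.5,-38],"angular": [28.5,0,0]}
    - {"offset": [-13.9,40,-39],"angular": [29.6,0,0]}
    - {"offset": [-13.9,40.6,-39.3],"angular": [29.6,0,0]}
    - {"offset": [-13.9,40.6,-39.3],"angular": [29.6,0,0]}
    - {"offset": [-13.9,40.6,-39.3],"angular": [29.6,0,0]}

```text
t: 2.6
ee_pos: [0.4642, -0.055, 0.3702]
orientation: [-71.7, 90.0, -168.3]
force: [-0.1, 0.2, 0.5]
grip_width: 0.0455
```

```bash
python3 - <<'E'
from station import arm
from h import *
print(arm.sense()["t"],arm.sense()["grip_width"],*[a.round(3) for a in rel(arm,-.075,.218,-1)])
cv2.imwrite("pics/s1.png",arm.snapshot("scene")["color"][60:360,160:480,::-1].repeat(2,0).repeat(2,1))
E
```

```text
2.6 0.04550732225865695 [ 0.464 -0.055  0.218] [ 1.522e+01  2.000e-03 -5.100e-02] [-0.075  0.005  0.015]
```

View pics/s1.png

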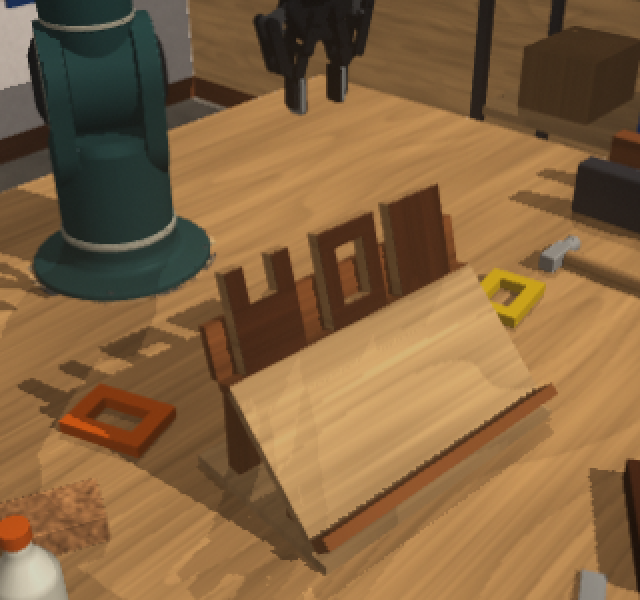

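The open fingers (295,105 and 340,90) are above and behind the window panel (345,270). I'll descend behind it.

apply_moves:
  rows:
    - {"offset": [3,0,0],"angular": [0,0,0]}
    - {"offset": [6,0,0],"angular": [0,0,0]}
    - {"offset": [9,0,0],"angular": [0,0,0]}
    - {"offset": [11.5,0,0],"angular": [0,0,0]}
    - {"offset": [13.5,0,0],"angular": [0,0,0]}
    - {"offset": [15.2,0,0],"angular": [0,0,0]}
    - {"offset": [15.2,0.5,0],"angular": [0,0,0]}
    - {"offset": [15.2,1,0],"angular": [0,0,0]}
    - {"offset": [15.2,1.4,0],"angular": [0,0,0]}
    - {"offset": [15.2,1.8,0],"angular": [0,0,0]}
    - {"offset": [15.2,2.2,0],"angular": [0,0,0]}
    - {"offset": [15.2,2.6,0],"angular": [0,0,0]}
    - {"offset": [15.2,3,0],"angular": [0,0,0]}

```text
t: 4.28
ee_pos: [0.4945, -0.0577, 0.2183]
orientation: [-125.6, 90.0, 137.9]
force: [0.2, -0.1, -0.3]
grip_width: 0.0453
```

```bash
python3 - <<'E'
from station import arm
from h import *
cv2.imwrite("pics/s2.png",arm.snapshot("scene")["color"][60:360,160:480,::-1].repeat(2,0).repeat(2,1))
print(arm.sense()["t"],arm.sense()["force"])
E
```

```text
4.325 [-0.77821316 -0.4626799  -0.54984833]
```

View pics/s2.png

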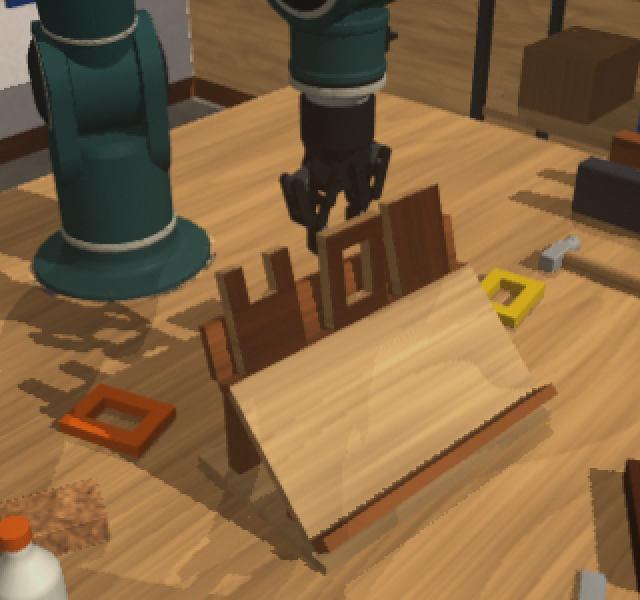

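The window panel is tilting forward (top edge near (350,225)), squarely pushed, and the neighbours are untouched. I'll keep pushing.

apply_moves:
  rows:
    - {"offset": [0,0.4,0],"angular": [0,0,0]}
    - {"offset": [0,0.8,0],"angular": [0,0,0]}
    - {"offset": [0,1.2,0],"angular": [0,0,0]}
    - {"offset": [0,1.5,0],"angular": [0,0,0]}
    - {"offset": [0,1.8,0],"angular": [0,0,0]}
    - {"offset": [0,2.1,0],"angular": [0,0,0]}
    - {"offset": [0,2.4,0],"angular": [0,0,0]}
    - {"offset": [0,2.7,0],"angular": [0,0,0]}
    - {"offset": [0,3.0,0],"angular": [0,0,0]}
    - {"offset": [0,3.3,0],"angular": [0,0,0]}
    - {"offset": [0,3.5,0],"angular": [0,0,0]}
    - {"offset": [0,3.5,0],"angular": [0,0,0]}
    - {"offset": [0,3.5,0],"angular": [0,0,0]}

```text
t: 5.95
ee_pos: [0.5289, -0.0616, 0.2182]
orientation: [-94.2, 90.0, 169.3]
force: [0.1, 0.2, 0.2]
grip_width: 0.0455
```

```bash
python3 - <<'E'
from station import arm
from h import *
cv2.imwrite("pics/s3.png",arm.snapshot("scene")["color"][60:360,160:480,::-1].repeat(2,0).repeat(2,1))
print(arm.sense()["t"],arm.sense()["force"])
E
```

```text
6.0 [-0.46856923 -0.25936294  0.46495571]
```

View pics/s3.png

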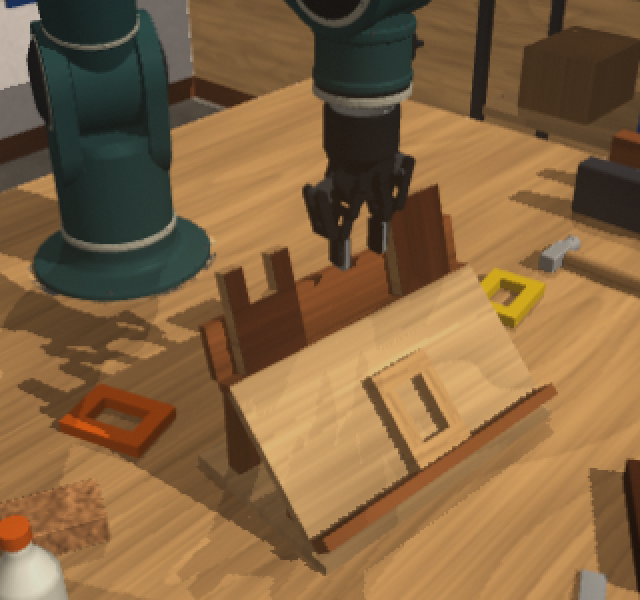

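The panel has gone over and lies pale back up at (417,405), close to the stop. I'll retract straight up and check.

apply_moves:
  rows:
    - {"offset": [-2,0,0],"angular": [0,0,0]}
    - {"offset": [-5,0,0],"angular": [0,0,0]}
    - {"offset": [-9,0,0],"angular": [0,0,0]}
    - {"offset": [-13,0,0],"angular": [0,0,0]}
    - {"offset": [-15,-4,0],"angular": [0,0,0]}
    - {"offset": [-15,-8,0],"angular": [0,0,0]}
    - {"offset": [-15,-11,0],"angular": [0,0,0]}
    - {"offset": [-15,-12,0],"angular": [0,0,0]}
    - {"offset": [-15,-12,0],"angular": [0,0,0]}

```text
t: 7.12
ee_pos: [0.4099, -0.0481, 0.3686]
orientation: [59.4, 89.9, -37.2]
force: [1.0, -0.7, 0.1]
grip_width: 0.0452
```

```bash
python3 - <<'E'
from station import arm
from h import *
s=arm.snapshot("scene");t=arm.snapshot("top")
img=np.zeros((600,640,3),np.uint8);img[:300]=cv2.resize(s["color"][100:350,190:460],(320,300))[:, :].repeat(2,1)[:300,:640];
img[300:]=cv2.resize(t["color"][70:220,220:440],(640,300))
cv2.imwrite("pics/s4.png",img[:,:,::-1])
for n,S in(("scene",s),("top",t)):
    W=cloud(S).reshape(-1,3);x=W@ex-s0;y=W@ey;z=W[:,2]
    # height above the ramp plane along its normal
    h=(x+z-.15)/2**.5; 
    m=(h>.010)&(h<.030)&(x>.02)&(x<.14)&(abs(y)<.16)&(z>.04)
    d=(x-z)/2**.5
    print(n,m.sum(),"y",np.percentile(y[m],[1,99]),"down-ramp",np.percentile(d[m]+.15/2**.5,[1,99]),"h",np.percentile(h[m],[5,50,95]))
    yl=y[m];dl=d[m];c,sz,a=cv2.minAreaRect(np.c_[yl,dl].astype(np.float32)*1000)
    print("rect",c,sz,a)
    b=(z>.215)&(x>-.07)&(x<0)&(z<.28)
    ys=np.sort(y[b])
    for g in np.split(ys,np.where(np.diff(ys)>.015)[0]+1): print("  leaning",len(g),g[[0,-1]], x[b][(y[b]>=g[0])&(y[b]<=g[-1])].mean())
print(arm.sense()["t"])
E
```

```text
scene 1503 y [-0.14418775  0.12632762] down-ramp [0.06016009 0.17256122] h [0.01318074 0.01739895 0.02522693]
rect (1.0233306884765625, 10.871147155761719) (115.07357788085938, 317.7213439941406) 89.98858642578125
  leaning 667 [-0.16138481 -0.07974234] -0.02870587181194965
  leaning 634 [0.06073706 0.14665999] -0.02782157168603481
  leaning 109 [1.95240583 1.98591004] -0.05475206689034169
top 971 y [-0.15496186  0.15401606] down-ramp [0.10912766 0.17362994] h [0.01362867 0.01744148 0.02555231]
rect (0.0453643798828125, 34.94771957397461) (68.01970672607422, 319.4474792480469) 89.70100402832031
  leaning 143 [-0.16027591 -0.1380899 ] -0.037503152002273867
  leaning 130 [0.11957245 0.14302545] -0.03803073599468618
7.225
```

View pics/s4.png

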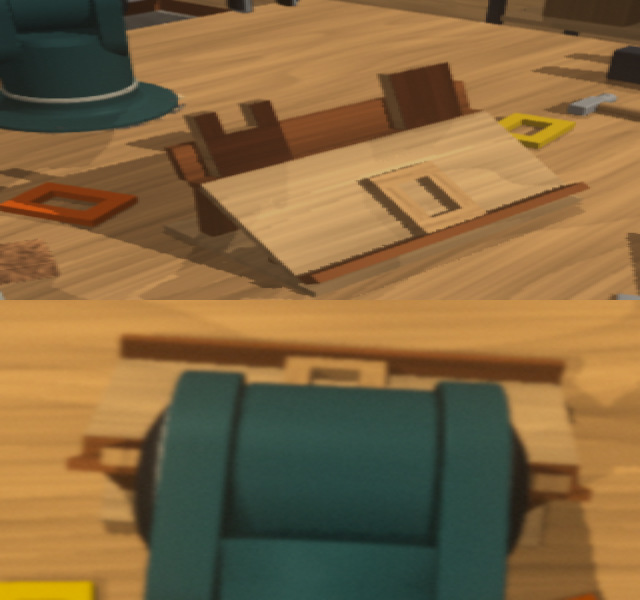

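```bash
python3 - <<'E'
from station import arm
from h import *
W=cloud(arm.snapshot("scene")).reshape(-1,3);x=W@ex-s0;y=W@ey;z=W[:,2]
h=(x+z-.15)/2**.5;d=(x-z+.15)/2**.5
m=(h>.012)&(h<.022)&(abs(y)<.07)&(d>.03)&(d<.172)
c,sz,a=cv2.minAreaRect(np.c_[y[m],d[m]].astype(np.float32)*1000)
print("rect",c,sz,a,"h by d third",[np.median(h[m&(d>lo)&(d<lo+.03)]).round(4) for lo in(.06,.09,.135)], "force",arm.sense()["force"])
ok=55<np.percentile(d[m],1)*1000<68 and np.ptp(np.percentile(y[m],[1,99]))<.1
print(ok)
if ok: print(arm.close_job())
E
```

```text
rect (-0.44655609130859375, 114.74717712402344) (137.64987182617188, 110.7455825805664) 0.16157034039497375 h by d third [np.float64(0.0172), np.float64(0.0172), np.float64(0.0174)] force [ 1.02389958 -0.0789936   0.44929178]
True
the job is handed in; nothing more can be done
None
```

I tipped the window panel forward over the ledge without lifting it, and it now lies pale back up at the ramp's foot. I pushed it with the half-open fingers on its two side rails until it fell and slid by itself. Then I retracted the arm and handed in at about 7.3 s of the 26 s allowed.

Last checks, from the cameras:
- **Window panel:** it spans about 60 to 170 mm down the ramp, so it is against the stop. Its upper surface is an even 17 mm off the ramp, so it lies flat.
- **Other two panels:** both still lean where they were, to within about 2 mm.
- **Arm:** clear of everything, with wrist force about 1 N.

The rectangle fitted around the panel came out 138 mm wide instead of 80 because points from the stop got into it. Its squareness to the stop is therefore judged from the picture, where it looks straight. The top view of the panel was mostly hidden by the arm.

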